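# Shut and lock the hatch of the polishing dust collector

## Task

The sloping hatch of the bench dust collector has been left ajar. Push it fully shut first, and then, with it shut, turn the black wing latch a quarter turn clockwise until its brass pin drops into the locked detent. Let go, and leave the hammer, the copper bowl and the steel block where they lie.

Things in the scene. Friction and masses are not known exactly. Their poses are not given: they have to be found in the camera images.
- collector: Grey sheet-metal dust collector fixed to the bench, 240 deep (x) x 260 wide (y) x 205 high (mm), not counting a 50 mm long hose spigot at its back. Origin: centre of its underside; its x axis points from its low front (towards the robot) to its high back, z is up. The opening on its front slopes at 35 degrees from level, rising from front to back. The hatch hinge line runs along its y axis at x = +60, z = 210.
- hatch (a joint): Hinge of the blue hatch, rad. 0 = shut on the 35 degree slope, grows as its low front edge is lifted (stop at 1.3). The hatch is a plate 205 from hinge to free edge, 240 wide, 8 thick, about 0.55 kg with its latch; the hinge is stiff and stays where it is left; pushing down with 2 to 5 N near the free edge closes it.
- hatch_pad (a point): Centre of a black rubber push pad 30 x 50 mm on the outer face of the hatch, near a corner of its free edge (22 mm from that edge, 85 mm from the middle line, on the left seen from the robot). It moves with the hatch. Axes: x points up the plate square to the hinge, y along the hinge line, z out of the outer face. The hinge line lies 183 mm along +x and 8 mm along -z from here; the latch axis lies 68 mm along +x and 85 mm along -y.
- latch (a joint): Angle of the wing latch in the hatch, rad. 0 = unlocked (bar points up the slope, at the red marks), grows clockwise seen from outside; stop at 1.57 = locked (bar level, at the green marks). Turning takes about 0.06 N m and the latch stays where it is left, up to about 1.35 rad; past about 1.4 the spring pin drops off its plate and drives it on to 1.57 by itself.
- latch_grip (a point): Grip point of the wing latch, on its turning axis, 34 mm above the hatch's outer face. The wing is a black bar 90 long x 18 wide x 34 high (mm), its underside 16 mm and its top 50 mm above the hatch face, on a round stem of 28 mm diameter. Axes: x along the bar, z out of the hatch along the turning axis; the latch turns clockwise about z.
- latch_pin (a joint): Travel of the spring pin in one end of the wing (brass, 34 mm from the axis; its head, 13 mm across, stands 8 mm above the bar when unlocked), m: about 0 while its ball tip rides on the 5 mm thick steel keeper plate beside the latch, 0.005 when it has dropped off the plate's edge into the detent, which happens only at the locked angle.
- hammer: Loose hammer, 270 long, lying on the bench left of the collector; bystander. Origin: middle of its underside.
- bowl: Loose copper bowl, 120 across, 45 high, right of the collector; bystander. Origin: centre of its underside.
- bench_block: Loose dark steel bench block 80 x 80 x 45, left of the collector; bystander. Origin: centre of its underside.

How it is judged (in metres and radians):
On the way, in this order (a step that is already met when the one before it is completed fails the run):
1. the hatch is fully shut while the latch is still unlocked (value of joint hatch below 0.035 rad and value of joint latch below 0.6 rad), for 0.2 s.
2. the latch is turned until its pin has dropped into the detent, the hatch being shut (value of joint hatch below 0.035 rad and value of joint latch above 1.5 rad and value of joint latch_pin above 0.0035 m), for 0.2 s.
At the end, for the whole second after the job is handed in: The hatch is shut (within 0.035 rad), the latch is at its locked stop (over 1.5 rad) with the pin dropped at least 3.5 mm, and hammer, bowl and block are within 30 mm of where they lay (all of step 2 and distance of each of hammer, bowl, bench_block from where it was at the start of the episode below 0.03 m); the robot touches nothing.
It fails at once if the hammer, the bowl or the steel block is shifted by more than 30 mm (distance of any of hammer, bowl, bench_block from where it was at the start of the episode above 0.03 m).
It also fails if it takes over 48 s, if anything falls off the work surface, if the arm or the gripper's body presses on something with over 40 N, if the wrist force passes 120 N, or if a joint passes its speed limit or range.

## Robot

A 7-joint arm with a two-finger parallel gripper is mounted at the origin on the work surface. World frame = base frame: x ahead of the robot, y to its left, z up, the work surface at z = 0. Lengths are in m, angles in degrees, forces in N, time in s.
With the tool pointing down it reaches from about 0.425 to 0.875 m from the base axis. Payload 4.7 kg.
Tool frame: the origin (TCP) lies between the finger pads; the fingertips stand 11 mm ahead of it and the grasp point (between the pads) lies 8 mm behind it (env.tcp_to_tips is the distance from the TCP to the fingertips, in m); z points along the fingers, y is the line along which they close (so a half turn about z gives the same grasp; the last joint's range is limited). The gripper opens to 87 mm and grips with 3 to 60 N. Pads are 19 mm wide; open, the fingers measure 117 mm over their backs; the gripper's body (75 mm by 190 mm) begins 51 mm behind the grasp point.
Start: joints at [75.464, 18.392, -4.016, 83.108, 1.295, 78.541, -3.26], TCP at [0.172, -0.627, 0.234] pointing down, gripper open.
Joint ranges: [-163.93, 163.93], [-17.29, 119.83], [-79.2, 71.16], [3.27, 140.29], [-89.18, 269.18], [5.43, 117.66], [-154.24, 154.24]. Speed limits (degrees/s): [147.25, 147.25, 180, 180, 180, 180, 180].

## Interface

Orientations are given as [roll, pitch, yaw] about the fixed x, y, z axes, in that order (R = Rz(yaw) Ry(pitch) Rx(roll)).
In Python, from cell import env, viewer gives the robot as it stands.
- The arm moves only by the tool step_arm, never from a script. Its arguments are lists of equal length, an entry for each row: "delta_pos": the shift along the tool's x, y, z in units of 0.2 m (1.0 is 0.2 m), a list of three; "rot": the turn, a rotation vector about the tool's x, y, z in units of 1.5 rad (1.0 is 1.5 rad), a list of three; "gripper": the gripper command: -1 is shut, 1 is fully open, values between are in proportion. A call has 1 to 20 rows; each row is the pose to reach, as a shift and turn from the pose commanded when the call began, along the tool's axes at that moment; what a row does not reach only later rows make up. A row lasts 1/8 s, in which the tool goes at most 62.5 mm and 10.7 degrees, less where a joint would pass 70% of its speed; a pose out of reach is approached as far as the arm can. A call with a number of a shift or a turn outside -1 to 1 is refused whole. A call with a gripper value outside its range is refused whole. The fingers move at their own pace and stop on an object; "squeeze" is the grip in N (left out, the last holds). Time passes only in rows, so rows that repeat a pose let the fingers close. It gives the time, the measured TCP pose, the force, the opening and the grip force at its end, in the units of the state.
- env.get_obs(): the state, without advancing time (a new reading comes with each control period).
- viewer.read_camera(name): name is "scene" or "top" or "wrist"; returns a dict with "img" (420x560x3 uint8, red, green, blue), "fx", "fy", "cx", "cy" (pixels), "dist" ([k1, k2, p1, p2, k3] as OpenCV has them; the pictures are not rectified), "pose" (4x4, takes a point from camera to world coordinates). Camera axes: x right, y down, z forward; pixel columns grow to the right and rows downward; lengths in m; the calibration is good to about 2 mm. A picture is of the moment at which its call begins. There is no depth.
- env.sign_off(): hands the job in; it is judged then, once.
The state is a dict: "time_s": time; "qpos": joint angles; "joint_velocities": joint speeds; "effort": joint torques, N m; "tool_pos": TCP position; "tool_rot": TCP orientation; "force": force on the tool from outside, world axes, zero at the start; "wrist_torque": the same for the moment, N m; "grip_width": finger opening in m; "grasp_force": force on a finger pad.
Only numpy, scipy, OpenCV 4.12 (cv2) and the standard library are available. Lean on these libraries where they do the work, as an engineer would, in place of code of your own. Each camera call takes 0.05 s, during which the arm holds its last target. There are 200 camera calls.

## Working session

There is one attempt and no reset: what is moved stays moved. The work goes in short steps, Python scripts to look and compute and a tool call to move; the robot and the scene stay as the last step left them, time stands still between calls to the robot, and variables do not carry over. Pictures are saved under pics/ and viewed, at most 10 in all, crops included, and the job is handed in when it is done.

Besides the shell and the picture viewer there is one more tool, called by a JSON object that holds its "op" and its "data", one argument or row to a line. step_arm: Moves the arm, as the interface text tells. Shifts and turns lie within -1 to 1; 1 stands for 0.2 m of shift or 1.5 rad of turn. Its arguments: {"type":"object","properties":{"delta_pos":{"type":"array"},"rot":{"type":"array"},"gripper":{"type":"array"},"squeeze":{"type":"number"}},"required":["delta_pos","rot","gripper"]}

```bash
mkdir -p pics; ls; python3 - <<'E'
from cell import env, viewer
import cv2, json, numpy as np
for n in("scene","top"):
    c=viewer.read_camera(n); cv2.imwrite(f"pics/{n}0.png",c["img"][:,:,::-1])
    print(n,c["fx"],c["fy"],c["cx"],c["cy"],c["dist"],np.round(c["pose"],4).tolist())
print(env.get_obs())
E
```

```text
pics
scene 515.5175821207301 515.5175821207301 283.4307926660862 204.26790741122275 [-0.09431161  0.          0.          0.          0.        ] [[-0.8828, 0.2418, -0.4027, 1.1351], [0.4692, 0.4952, -0.7312, 1.0646], [0.0226, -0.8344, -0.5506, 0.9387], [0.0, 0.0, 0.0, 1.0]]
top 421.6393055902178 421.6393055902178 277.21822102283886 205.79639397938212 [-0.08329001  0.          0.          0.          0.        ] [[0.0266, -0.9914, 0.1284, 0.384], [-0.9994, -0.0235, 0.0253, -0.0192], [-0.022, -0.129, -0.9914, 1.3036], [0.0, 0.0, 0.0, 1.0]]
{'time_s': 0.1, 'qpos': array([75.46519596, 18.43483079, -4.01666144, 83.16851113,  1.29447301,
       78.53951003, -3.26107461]), 'joint_velocities': array([-0.06525799, -0.05008607, -0.0221822 , -0.19427764, -0.00805153,
        0.05204263,  0.04615031]), 'effort': array([-5.93198965e-04, -4.92573774e+01, -4.06093905e-01, -3.13401997e+01,
       -6.42250967e-02,  3.94282106e-02,  7.34303831e-05]), 'tool_pos': array([ 0.17182761, -0.62638644,  0.23256555]), 'tool_rot': array([-1.79902355e+02,  4.54507121e-03,  1.53443083e+01]), 'force': array([-0.14492647, -0.2560048 , -0.24232006]), 'wrist_torque': array([ 0.03835034, -0.02915815,  0.02936535]), 'grasp_force': 0.0, 'grip_width': 0.08712411530376886}
```

View pics/scene0.png

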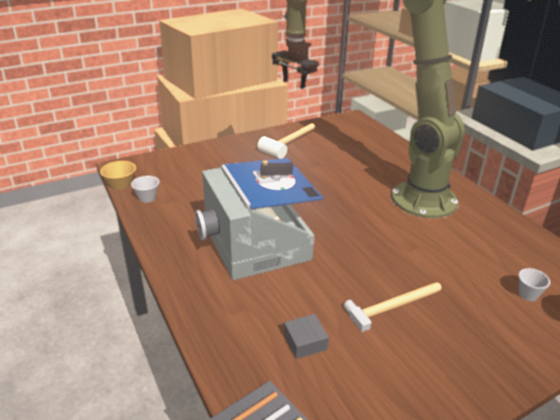

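View pics/top0.png

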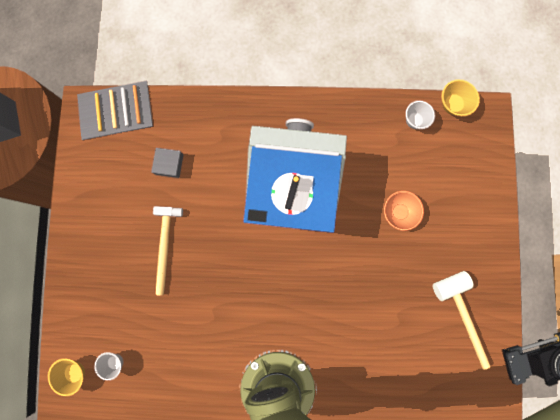

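The scene picture shows the collector with the blue hatch ajar at about (270,185). The top picture shows the hatch quad spanning about (245..340, 147..230), the pad at (257,215), and the latch at (292,192) with its brass pin at (296,179). The hammer, block and bowl are clear to the sides. Next I'll measure the hatch corners in both views.

```bash
cat > h.py <<'E'
import cv2, numpy as np
def K(c): return np.array([[c["fx"],0,c["cx"]],[0,c["fy"],c["cy"]],[0,0,1.]])
def ray(c,p):
    u=cv2.undistortPoints(np.array([[p]],float),K(c),np.array(c["dist"],float))[0,0]
    P=np.array(c["pose"]); d=P[:3,:3]@[u[0],u[1],1]; return P[:3,3],d/np.linalg.norm(d)
def onz(c,p,z): o,d=ray(c,p); return o+d*(z-o[2])/d[2]
def tri(c1,p1,c2,p2):
    o1,d1=ray(c1,p1);o2,d2=ray(c2,p2)
    s=np.linalg.lstsq(np.c_[d1,-d2],o2-o1,rcond=None)[0]
    a,b=o1+s[0]*d1,o2+s[1]*d2; return (a+b)/2,np.linalg.norm(a-b)
def proj(c,X):
    T=np.linalg.inv(c["pose"]); r=cv2.Rodrigues(T[:3,:3])[0]
    return cv2.projectPoints(np.atleast_2d(X).astype(float),r,T[:3,3],K(c),np.array(c["dist"],float))[0][:,0]
def blue(c):
    h=cv2.cvtColor(c["img"],cv2.COLOR_RGB2HSV)
    m=cv2.inRange(h,(105,130,50),(125,255,255))
    m=cv2.morphologyEx(m,cv2.MORPH_CLOSE,np.ones((3,3)))
    k=max(cv2.findContours(m,cv2.RETR_EXTERNAL,cv2.CHAIN_APPROX_NONE)[0],key=cv2.contourArea)
    hull=cv2.convexHull(k); q=cv2.approxPolyN(hull,4)[0] 
    return q.reshape(-1,2)
E
python3 - <<'E'
from cell import env, viewer
from h import *
C={n:viewer.read_camera(n) for n in("scene","top")}
for n in C: print(n,blue(C[n]).tolist())
import numpy as np
a=cv2.resize(C["top"]["img"][110:245,225:360],None,fx=4,fy=4,interpolation=cv2.INTER_CUBIC)
cv2.imwrite("pics/t1.png",a[:,:,::-1])
a=cv2.resize(C["scene"]["img"][140:280,190:330],None,fx=4,fy=4,interpolation=cv2.INTER_CUBIC)
cv2.imwrite("pics/s1.png",a[:,:,::-1])
E
```

```text
scene [[262, 193], [276, 204], [252, 207], [230, 170]]
top [[341, 155], [333, 232], [243, 222], [252, 147]]
```

View pics/t1.png

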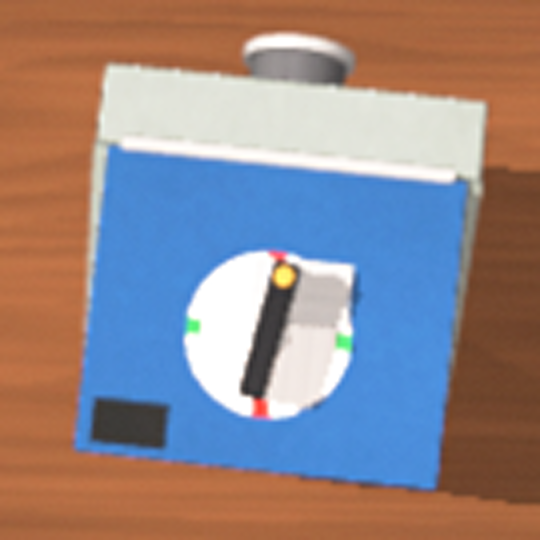

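View pics/s1.png

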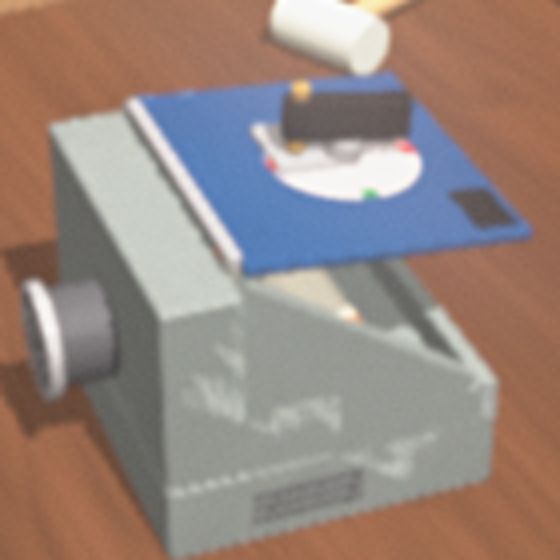

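The crops show the hatch corners, hinge strip, pad and pin clearly. The brass pin is at the up-slope end and the keeper plate is on the right. Now I'll triangulate.

```bash
python3 - <<'E'
from cell import env, viewer
from h import *
C={n:viewer.read_camera(n) for n in("scene","top")}
P={"FL":((76,451),(532,234)),"FR":((437,488),(395,75)),"HL":((122,144),(240,268)),"HR":((455,178),(130,100)),
"BL":((106,65),(163,320)),"BR":((486,102),(55,125)),"pin":((285,276),(302,90)),"pad":((130,423),(483,209))}
R={}
for k,(t,s) in P.items():
    t=(np.array(t)+.5)/4-.5+[225,110]; s=(np.array(s)+.5)/4-.5+[190,140]
    X,e=tri(C["top"],t,C["scene"],s); R[k]=X; print(k,X.round(4),round(e,4))
D=lambda a,b:np.linalg.norm(R[a]-R[b]).round(4)
print(D("FL","FR"),D("BL","BR"),D("HL","HR"))
for a,b in(("BL","BR"),("FL","FR"),("HL","HR")):
    v=R[a]-R[b]; print("yaw",np.degrees(np.arctan2(-v[0],v[1])))
h=(R["HL"]+R["HR"])/2; f=(R["FL"]+R["FR"])/2;b=(R["BL"]+R["BR"])/2
print(h,f,b,"slope",np.degrees(np.arctan2(h[2]-f[2],np.hypot(*(h-f)[:2]))),np.linalg.norm(h-f), np.linalg.norm(b-h))
E
```

```text
FL [0.4818 0.0965 0.1945] 0.0011
FR [ 0.4609 -0.1404  0.1954] 0.0042
HL [0.6859 0.0719 0.2122] 0.0001
HR [ 0.6677 -0.1502  0.2177] 0.0038
BL [0.745  0.0858 0.1989] 0.0005
BR [ 0.7218 -0.171   0.2012] 0.0037
pin [ 0.5885 -0.0375  0.2633] 0.0004
pad [0.5003 0.0613 0.1996] 0.0001
0.2378 0.2578 0.2229
yaw -5.163322448914448
yaw -5.041004156073245
yaw -4.684445034271812
[ 0.67681095 -0.03915536  0.21496371] [ 0.47138227 -0.02195794  0.19493774] [ 0.73341039 -0.04260658  0.20006467] slope 5.548531628525281 0.20711768712021908 0.058629241461273185
```

Checks agree: the yaw is -5.0°, the hatch slope is about 6° (open about 0.5 rad), and the sizes match to within a few mm. Next I'll write a target helper and a swing path at height.

```bash
cat > m.py <<'E'
import numpy as np
from scipy.spatial.transform import Rotation as Ro
from cell import env
a=np.radians(-5.0); u=np.array([np.cos(a),np.sin(a),0]); v=np.array([-np.sin(a),np.cos(a),0]); k=np.array([0,0,1.])
H=np.array([.6753,-.0382,.210])
def plate(s):  # slope deg -> e (up plate), n
    s=np.radians(s); return np.cos(s)*u+np.sin(s)*k, -np.sin(s)*u+np.cos(s)*k
def pad(s,h=0): e,n=plate(s); return H-.183*e+(.008+h)*n+.085*v
def latch(h): e,n=plate(35); return H-.115*e+(.008+h)*n
def Rt(tilt,turn=0): # turn deg about tool z; 0: y up slope
    e,n=plate(tilt); return Ro.from_matrix(np.c_[v,e,-n])*Ro.from_euler("z",turn,degrees=True)
def down(az): return Ro.from_euler("xyz",[180,0,az+90],degrees=True)
def cyl(r,az,z): t=np.radians(az); return np.array([r*np.cos(t),r*np.sin(t),z])
def rows(targets):
    o=env.get_obs(); R0=Ro.from_euler("xyz",o["tool_rot"],degrees=True); p0=o["tool_pos"]
    for p,R in targets: print("d",(R0.inv().apply(p-p0)/.2).round(3).tolist(),"r",((R0.inv()*R).as_rotvec()/1.5).round(3).tolist())
    print(o["time_s"],p0.round(4),o["tool_rot"].round(2),o["qpos"].round(1),o["force"].round(1),round(o["grip_width"],4))
E
python3 - <<'E'
from m import *
rows([(cyl(.64,-72,.40),down(-72)),(cyl(.60,-58,.40),down(-58))])
print(pad(6),pad(35),latch(.034))
E
```

```text
d [0.148, -0.053, -0.834] r [-0.0, 0.0, -0.031]
d [0.86, -0.376, -0.834] r [-0.0, -0.0, -0.194]
0.3 [ 0.1719 -0.6267  0.2332] [-179.97    0.     15.35] [75.5 18.4 -4.  83.1  1.3 78.5 -3.3] [ 0.6 -0.6  0.1] 0.087
[0.50057024 0.06241156 0.19882747] [0.5288027  0.05994154 0.11158873] [ 0.55745744 -0.02789011  0.1784431 ]
```

{"op": "step_arm", "data": {
  "delta_pos": [
    [0,0,-0.4],
    [0.15,-0.05,-0.83],
    [0.4,-0.17,-0.83],
    [0.65,-0.28,-0.83],
    [0.86,-0.38,-0.83],
    [0.86,-0.38,-0.83],
    [0.86,-0.38,-0.83]
  ],
  "rot": [
    [0,0,0],
    [0,0,-0.03],
    [0,0,-0.1],
    [0,0,-0.15],
    [0,0,-0.19],
    [0,0,-0.19],
    [0,0,-0.19]
  ],
  "gripper": [-1,-1,-1,-1,-1,-1,-1],
  "squeeze": 10
}}

```text
time_s: 1.18
tool_pos: [0.3171, -0.5084, 0.3995]
tool_rot: [180.0, 0.1, 31.6]
force: [-0.5, 0.6, -0.4]
grip_width: 0.0246
grasp_force: 0.0
```

```bash
python3 - <<'E'
from m import *
rows([(cyl(.56,-48,.40),down(-48)),(cyl(.53,-37,.40),down(-37))])
E
```

```text
d [0.487, -0.242, -0.003] r [-0.0, 0.001, -0.121]
d [0.949, -0.528, -0.004] r [-0.0, 0.001, -0.249]
1.175 [ 0.3171 -0.5084  0.3995] [1.800e+02 7.000e-02 3.164e+01] [ 64.9  11.3 -11.5  73.4   2.3  95.5  -4.5] [-0.5  0.6 -0.4] 0.0246
```

{"op": "step_arm", "data": {
  "delta_pos": [
    [0.25,-0.12,0],
    [0.5,-0.24,0],
    [0.72,-0.38,0],
    [0.95,-0.53,0],
    [0.95,-0.53,0]
  ],
  "rot": [
    [0,0,-0.06],
    [0,0,-0.12],
    [0,0,-0.18],
    [0,0,-0.25],
    [0,0,-0.25]
  ],
  "gripper": [-1,-1,-1,-1,-1]
}}

```text
time_s: 1.8
tool_pos: [0.4254, -0.3148, 0.4002]
tool_rot: [179.9, -0.1, 53.5]
force: [0.2, -1.1, 0.3]
grip_width: 0.0003
grasp_force: 0.0
```

```bash
python3 - <<'E'
from m import *
rows([(cyl(.51,-26,.40),down(-26)),(cyl(.50,-15,.40),down(-15))])
E
```

```text
d [0.465, -0.139, 0.001] r [0.001, -0.001, -0.122]
d [0.916, -0.32, 0.001] r [0.001, -0.001, -0.25]
1.8 [ 0.4254 -0.3148  0.4002] [ 1.7995e+02 -6.0000e-02  5.3500e+01] [ 54.4   2.9 -21.7  82.7   1.   94.6  -3.7] [ 0.2 -1.1  0.3] 0.0003
```

{"op": "step_arm", "data": {
  "delta_pos": [
    [0.23,-0.07,0],
    [0.46,-0.14,0],
    [0.69,-0.22,0],
    [0.92,-0.32,0],
    [0.92,-0.32,0]
  ],
  "rot": [
    [0,0,-0.06],
    [0,0,-0.12],
    [0,0,-0.18],
    [0,0,-0.25],
    [0,0,-0.25]
  ],
  "gripper": [-1,-1,-1,-1,-1]
}}

```text
time_s: 2.42
tool_pos: [0.4835, -0.1302, 0.3999]
tool_rot: [180.0, -0.0, 74.9]
force: [-1.0, -1.0, 0.6]
grip_width: 0.0006
grasp_force: 0.0
```

```bash
python3 - <<'E'
from m import *
rows([(np.array([.48,-.03,.40]),Rt(10)),(np.array([.45,.05,.36]),Rt(20)),(pad(6)+.08*plate(35)[1],Rt(35))])
E
```

```text
d [0.479, -0.147, -0.0] r [-0.116, 0.01, -0.118]
d [0.826, -0.397, 0.2] r [-0.232, 0.02, -0.117]
d [0.911, -0.395, 0.678] r [-0.406, 0.036, -0.114]
2.425 [ 0.4835 -0.1302  0.3999] [ 1.7996e+02 -3.0000e-02  7.4880e+01] [ 44.4  -0.5 -31.8  85.9  -0.3  94.5  -2.6] [-1.  -1.   0.6] 0.0006
```

{"op": "step_arm", "data": {
  "delta_pos": [
    [0.25,-0.07,0],
    [0.48,-0.15,0],
    [0.65,-0.27,0.1],
    [0.83,-0.4,0.2],
    [0.83,-0.4,0.2],
    [0.83,-0.4,0.2]
  ],
  "rot": [
    [-0.06,0,-0.06],
    [-0.12,0.01,-0.12],
    [-0.17,0.015,-0.12],
    [-0.23,0.02,-0.12],
    [-0.3,0.025,-0.12],
    [-0.3,0.025,-0.12]
  ],
  "gripper": [-1,-1,-1,-1,-1,-1]
}}

```text
time_s: 3.18
tool_pos: [0.4799, 0.035, 0.3092]
tool_rot: [163.2, -3.3, 84.5]
force: [1.4, -0.4, -0.2]
grip_width: 0.0004
grasp_force: 0.0
```

```bash
python3 - <<'E'
from m import *
n=plate(35)[1]
rows([(pad(6)+.06*n,Rt(35)),(pad(6)+.011*n,Rt(35))])
E
```

```text
d [0.127, -0.17, 0.277] r [-0.211, -0.032, -0.022]
d [0.117, -0.093, 0.509] r [-0.211, -0.032, -0.022]
3.175 [0.4799 0.035  0.3092] [163.19  -3.27  84.48] [ -9.9 -17.    1.5 112.1   1.5  67.8 -14.7] [ 1.4 -0.4 -0.2] 0.0004
```

The arm met its joint-2 limit with the tool tilted this close in. A rough planar fit will show which tilts are reachable.

```bash
cat > kin.py <<'E'
import numpy as np
from scipy.optimize import least_squares
D=np.array([[18.4,83.1,78.5,.650,.2332],[-17.,112.1,67.8,.4812,.3092],[11.3,73.4,95.5,.599,.3995]])
def fk(p,q2,q4,q6):
    a,b,c=np.radians([q2,q2+q4,q2+q4+q6]); h,l1,l2,L,o=p
    return np.array([l1*np.sin(a)+l2*np.sin(b)+L*np.sin(c)+o*np.cos(a), h+l1*np.cos(a)+l2*np.cos(b)+L*np.cos(c)-o*np.sin(a)])
f=least_squares(lambda p:np.r_[np.concatenate([fk(p,*d[:3])-d[3:] for d in D]),.02*(p-[.3,.35,.35,.25,0])],[.3,.35,.35,.25,0])
def ik(r,z,t):
    g=least_squares(lambda q:fk(f.x,q[0],q[1],180-t-q[0]-q[1])-[r,z],[0,100]); q=g.x; return np.r_[q,180-t-q.sum(),g.cost].round(1)
if __name__=="__main__":
    from m import *
    print(f.x.round(3),f.cost)
    for nm,P in (("pad6",pad(6)),("pad20",pad(20)),("pad35",pad(35)),("latch34",latch(.034))):
        for t in (0,10,20,35):
            X=P+.011*plate(t)[1]; print(nm,t,ik(np.hypot(X[0],X[1]),X[2],t))
    e,n=plate(35)
    for t in (15,25,35):
        X=latch(.024)-.036*e-.016*e+.011*plate(t)[1]; print("poke",t,ik(np.hypot(X[0],X[1]),X[2],t))
E
python3 kin.py
```

```text
[ 0.259  0.467  0.515  0.365 -0.003] 1.27913645713785e-05
pad6 0 [  1.8 105.1  73.1   0. ]
pad6 10 [ -6.1 113.4  62.7   0. ]
pad6 20 [-13.8 121.7  52.1   0. ]
pad6 35 [-24.4 134.3  35.1   0. ]
pad20 0 [  4.6 107.3  68.    0. ]
pad20 10 [ -3.1 115.8  57.3   0. ]
pad20 20 [-10.4 124.3  46.1   0. ]
pad20 35 [-20.  136.9  28.1   0. ]
pad35 0 [  9.3 107.5  63.3   0. ]
pad35 10 [  1.9 116.2  51.9   0. ]
pad35 20 [ -4.8 124.9  39.9   0. ]
pad35 35 [-12.9 137.6  20.3   0. ]
latch34 0 [ 9.  99.7 71.3  0. ]
latch34 10 [  1.4 108.6  60.    0. ]
latch34 20 [ -5.7 117.4  48.3   0. ]
latch34 35 [-14.8 130.4  29.4   0. ]
poke 15 [ -4.8 120.   49.8   0. ]
poke 25 [-11.6 128.6  38.    0. ]
poke 35 [-17.4 137.   25.4   0. ]
```

```bash
python3 - <<'E'
from m import *
n=plate(15)[1]
rows([(pad(6)+.045*n,Rt(15)),(pad(6)+.018*n,Rt(15))]+[(pad(s)+(.011+.015*np.tan(np.radians(abs(s-15)))-.002)*n,Rt(15)) for s in (6,12,18,24,30,35)])
E
```

```text
d [0.126, -0.069, 0.337] r [0.021, -0.035, -0.016]
d [0.119, -0.073, 0.471] r [0.021, -0.035, -0.016]
d [0.118, -0.074, 0.504] r [0.021, -0.035, -0.016]
d [0.112, -0.092, 0.607] r [0.021, -0.035, -0.016]
d [0.107, -0.099, 0.702] r [0.021, -0.035, -0.016]
d [0.102, -0.096, 0.79] r [0.021, -0.035, -0.016]
d [0.098, -0.082, 0.876] r [0.021, -0.035, -0.016]
d [0.095, -0.064, 0.947] r [0.021, -0.035, -0.016]
3.175 [0.4799 0.035  0.3092] [163.19  -3.27  84.48] [ -9.9 -17.    1.5 112.1   1.5  67.8 -14.7] [ 1.4 -0.4 -0.2] 0.0004
```

{"op": "step_arm", "data": {
  "delta_pos": [
    [0.06,-0.03,0.1],
    [0.12,-0.07,0.2],
    [0.12,-0.07,0.28],
    [0.12,-0.07,0.28]
  ],
  "rot": [
    [0.02,-0.03,-0.015],
    [0.02,-0.03,-0.015],
    [0.02,-0.03,-0.015],
    [0.02,-0.03,-0.015]
  ],
  "gripper": [-1,-1,-1,-1]
}}

```text
time_s: 3.68
tool_pos: [0.4807, 0.0622, 0.2477]
tool_rot: [165.6, -0.2, 85.2]
force: [-0.7, -0.0, 0.8]
grip_width: 0.0007
grasp_force: 0.0
```

```bash
python3 - <<'E'
from m import *
n=plate(15)[1]
rows([(pad(6)+.018*n,Rt(15))]+[(pad(s)+(.011+.015*np.tan(np.radians(abs(s-15)))-.002)*n,Rt(15)) for s in (6,12,18,24,30,35)])
E
```

```text
d [0.009, 0.034, 0.171] r [-0.007, -0.003, 0.002]
d [0.009, 0.034, 0.204] r [-0.007, -0.003, 0.002]
d [0.009, 0.021, 0.307] r [-0.007, -0.003, 0.002]
d [0.008, 0.018, 0.403] r [-0.007, -0.003, 0.002]
d [0.008, 0.025, 0.491] r [-0.007, -0.003, 0.002]
d [0.008, 0.042, 0.577] r [-0.007, -0.003, 0.002]
d [0.007, 0.063, 0.647] r [-0.007, -0.003, 0.002]
3.675 [0.4807 0.0622 0.2477] [165.63  -0.18  85.18] [-10.6 -12.7  -2.7 115.3   4.1  63.7 -19.5] [-0.7 -0.   0.8] 0.0007
```

The commanded pose tracks the measured one. Next I'll push most of the way along the arc.

{"op": "step_arm", "data": {
  "delta_pos": [
    [0.01,0.03,0.1],
    [0.01,0.03,0.17],
    [0.01,0.03,0.2],
    [0.01,0.025,0.25],
    [0.01,0.02,0.3],
    [0.01,0.02,0.35],
    [0.01,0.02,0.4],
    [0.01,0.02,0.45],
    [0.01,0.025,0.5],
    [0.01,0.035,0.55]
  ],
  "rot": [
    [0,0,0],
    [0,0,0],
    [0,0,0],
    [0,0,0],
    [0,0,0],
    [0,0,0],
    [0,0,0],
    [0,0,0],
    [0,0,0],
    [0,0,0]
  ],
  "gripper": [-1,-1,-1,-1,-1,-1,-1,-1,-1,-1]
}}

```text
time_s: 4.92
tool_pos: [0.5152, 0.0644, 0.1435]
tool_rot: [165.5, -0.2, 85.4]
force: [-1.2, -1.5, 1.2]
grip_width: 0.0006
grasp_force: 1.2
```

```bash
python3 - <<'E'
from m import *
n=plate(15)[1]
rows([(pad(s)+(.011+.015*np.tan(np.radians(abs(s-15)))-.002)*n,Rt(15)) for s in (30,35)])
E
```

```text
d [-0.016, 0.005, 0.03] r [-0.006, -0.004, 0.004]
d [-0.017, 0.027, 0.099] r [-0.006, -0.004, 0.004]
4.925 [0.5152 0.0644 0.1435] [165.51  -0.23  85.41] [-10.4  -3.5  -2.4 119.7   5.1  50.  -20.3] [-1.2 -1.5  1.2] 0.0006
```

{"op": "step_arm", "data": {
  "delta_pos": [
    [0,0.005,0.03],
    [0,0.015,0.06],
    [0,0.025,0.09],
    [0,0.025,0.1],
    [0,0.025,0.1]
  ],
  "rot": [
    [0,0,0],
    [0,0,0],
    [0,0,0],
    [0,0,0],
    [0,0,0]
  ],
  "gripper": [-1,-1,-1,-1,-1]
}}

```text
time_s: 5.55
tool_pos: [0.525, 0.0641, 0.1259]
tool_rot: [165.5, -0.3, 85.4]
force: [0.3, 0.1, -0.4]
grip_width: 0.0005
grasp_force: 0.0
```

```bash
python3 - <<'E'
from m import *
rows([])
from cell import viewer
from h import *
c=viewer.read_camera("scene")
a=cv2.resize(c["img"][140:280,190:330],None,fx=4,fy=4,interpolation=cv2.INTER_CUBIC)
cv2.imwrite("pics/s2.png",a[:,:,::-1])
E
```

```text
5.55 [0.525  0.0641 0.1259] [165.48  -0.27  85.43] [-10.3  -1.2  -2.2 119.7   5.3  47.6 -20.2] [ 0.3  0.1 -0.4] 0.0005
```

View pics/s2.png

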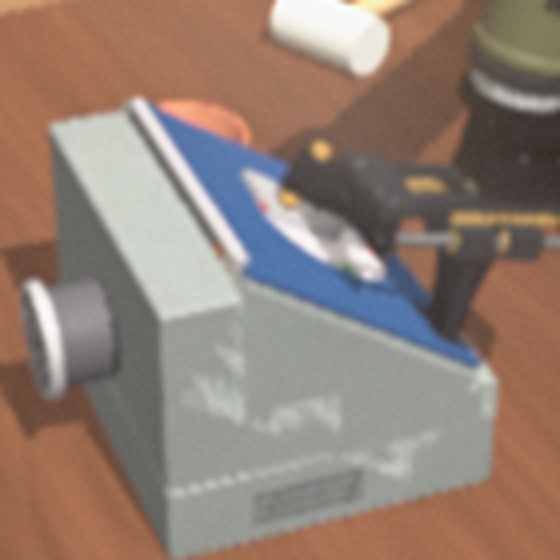

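The picture shows the hatch almost flush, with the finger on the pad at about (455,330) and its free edge just above the rim at (475,362). The force is still near zero, so I'll press further until it firms up.

{"op": "step_arm", "data": {
  "delta_pos": [
    [0,0.002,0.01],
    [0,0.005,0.02],
    [0,0.007,0.03],
    [0,0.007,0.03]
  ],
  "rot": [
    [0,0,0],
    [0,0,0],
    [0,0,0],
    [0,0,0]
  ],
  "gripper": [-1,-1,-1,-1]
}}

```text
time_s: 6.1
tool_pos: [0.5265, 0.0642, 0.1243]
tool_rot: [165.6, -0.2, 85.4]
force: [-24.0, -0.8, 33.1]
grip_width: 0.0005
grasp_force: 20.2
```

The force rose to about 40 N at the expected shut height, so the hatch is on its stop. Now I'll retreat and plan to push the wing's lower end from its right side with closed fingers, since a full 35° tilt is at the joint limit.

```bash
cat >> m.py <<'E'
T=20
def poke(th,h=.026,gap=0,rho=.034):
    th=np.radians(th); e,n=plate(35); d=-np.cos(th)*e+np.sin(th)*v; t=np.sin(th)*e+np.cos(th)*v
    s=.009+.015*abs(np.cos(th))+.0095*abs(np.sin(th))+gap
    return latch(h)+rho*d-s*t+.011*plate(T)[1]
E
python3 - <<'E'
from m import *
from kin import ik
R=Rt(T,90)
up=env.get_obs()["tool_pos"]+.1*plate(15)[1]
tg=[(up,Rt(15)),(up,Rt(T,30)),(poke(0,gap=.016)+.09*plate(T)[1],R),(poke(0,gap=.016),R)]
rows(tg)
for p,_ in tg: print(p.round(3),ik(np.hypot(p[0],p[1]),p[2],T))
E
```

```text
d [0.003, -0.005, -0.5] r [-0.007, -0.004, 0.004]
d [0.003, -0.005, -0.5] r [-0.065, 0.013, 0.353]
d [-0.642, 0.057, -0.623] r [-0.054, 0.048, 1.05]
d [-0.645, 0.101, -0.175] r [-0.054, 0.048, 1.05]
6.1 [0.5265 0.0642 0.1243] [165.6   -0.23  85.42] [-10.3  -0.8  -2.2 119.6   5.3  47.6 -20.2] [-24.   -0.8  33.1] 0.0005
[0.501 0.066 0.221] [-13.7 120.3  53.4   0. ]
[0.501 0.066 0.221] [-13.7 120.3  53.4   0. ]
[ 0.496 -0.063  0.247] [-15.3 118.5  56.8   0. ]
[ 0.527 -0.065  0.163] [ -7.2 121.9  45.3   0. ]
```

```bash
python3 - <<'E'
from m import *
from kin import ik
p=env.get_obs()["tool_pos"]
tg=[(p+[-.008,0,.03],Rt(15)),(p+[-.008,0,.12],Rt(15)),(np.array([.525,0.0,.255]),Rt(15,40)),(np.array([.525,-.063,.255]),Rt(15,80))]
rows(tg)
for p,_ in tg: print(p.round(3),ik(np.hypot(p[0],p[1]),p[2],15))
E
```

```text
d [-0.003, -0.001, -0.155] r [-0.007, -0.004, 0.004]
d [-0.001, 0.111, -0.591] r [-0.007, -0.004, 0.004]
d [-0.318, 0.18, -0.63] r [-0.008, -0.001, 0.469]
d [-0.632, 0.205, -0.625] r [-0.009, 0.002, 0.935]
6.1 [0.5265 0.0642 0.1243] [165.6   -0.23  85.42] [-10.3  -0.8  -2.2 119.6   5.3  47.6 -20.2] [-24.   -0.8  33.1] 0.0005
[0.519 0.064 0.154] [ -4.5 119.3  50.1   0. ]
[0.519 0.064 0.244] [ -8.6 112.3  61.3   0. ]
[0.525 0.    0.255] [ -8.6 111.1  62.5   0. ]
[ 0.525 -0.063  0.255] [ -8.1 110.7  62.4   0. ]
```

{"op": "step_arm", "data": {
  "delta_pos": [
    [0,0,-0.15],
    [0,0.05,-0.35],
    [0,0.11,-0.59],
    [0,0.11,-0.63],
    [-0.08,0.13,-0.63],
    [-0.16,0.15,-0.63],
    [-0.24,0.17,-0.63],
    [-0.32,0.18,-0.63],
    [-0.4,0.19,-0.63],
    [-0.48,0.2,-0.63],
    [-0.56,0.2,-0.63],
    [-0.63,0.2,-0.63],
    [-0.63,0.2,-0.63],
    [-0.63,0.2,-0.63]
  ],
  "rot": [
    [0,0,0],
    [0,0,0],
    [0,0,0],
    [0,0,0.1],
    [0,0,0.2],
    [0,0,0.3],
    [0,0,0.4],
    [0,0,0.5],
    [0,0,0.6],
    [0,0,0.7],
    [0,0,0.8],
    [0,0,0.9],
    [0,0,0.93],
    [0,0,0.93]
  ],
  "gripper": [-1,-1,-1,-1,-1,-1,-1,-1,-1,-1,-1,-1,-1,-1]
}}

```text
time_s: 7.85
tool_pos: [0.5248, -0.0632, 0.2521]
tool_rot: [177.6, -14.3, 5.8]
force: [0.5, 0.3, -0.2]
grip_width: 0.0006
grasp_force: 0.0
```

```bash
python3 - <<'E'
from m import *
from cell import viewer
from h import *
R=Rt(T,90)
rows([(poke(0,h=.075,gap=.016),R),(poke(0,gap=.016),R)])
c=viewer.read_camera("top")
a=cv2.resize(c["img"][110:245,225:360],None,fx=4,fy=4,interpolation=cv2.INTER_CUBIC)
e,n=plate(35)
for X in [latch(.05)-.045*e,latch(.05)+.045*e,latch(0),pad(35)]:
    p=(proj(c,X)[0]-[225,110]+.5)*4-.5; cv2.circle(a,(int(p[0]),int(p[1])),3,(255,0,255),-1)
cv2.imwrite("pics/t3.png",a[:,:,::-1])
E
```

```text
d [-0.185, -0.023, 0.206] r [-0.01, 0.063, 0.121]
d [-0.101, -0.006, 0.436] r [-0.01, 0.063, 0.121]
7.85 [ 0.5248 -0.0632  0.2521] [177.65 -14.34   5.78] [  1.6  -7.7   2.2 110.6   0.3  62.6 -80.8] [ 0.5  0.3 -0.2] 0.0006
```

View pics/t3.png

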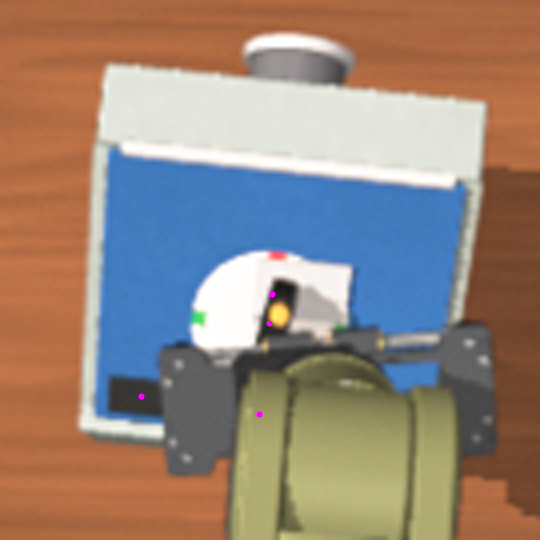

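The picture shows the hatch sitting evenly in its frame. The pin is at (278,314), the pad is where predicted, and the bar is turned slightly clockwise. Next I'll lower the fingers beside the bar's lower end.

{"op": "step_arm", "data": {
  "delta_pos": [
    [-0.1,-0.02,0.06],
    [-0.18,-0.02,0.13],
    [-0.18,-0.02,0.2],
    [-0.16,-0.02,0.27],
    [-0.14,-0.01,0.33],
    [-0.12,-0.01,0.39],
    [-0.1,-0.01,0.435],
    [-0.1,-0.01,0.435]
  ],
  "rot": [
    [0,0.03,0.06],
    [-0.01,0.06,0.12],
    [-0.01,0.06,0.12],
    [-0.01,0.06,0.12],
    [-0.01,0.06,0.12],
    [-0.01,0.06,0.12],
    [-0.01,0.06,0.12],
    [-0.01,0.06,0.12]
  ],
  "gripper": [-1,-1,-1,-1,-1,-1,-1,-1]
}}

```text
time_s: 8.9
tool_pos: [0.5271, -0.0645, 0.1618]
tool_rot: [179.9, -19.6, -4.9]
force: [-0.4, 0.6, 0.3]
grip_width: 0.0004
grasp_force: 0.0
```

```bash
python3 - <<'E'
from m import *
from cell import viewer
from h import *
R=Rt(T,90)
rows([(poke(th),R) for th in range(0,91,10)])
c=viewer.read_camera("scene")
a=cv2.resize(c["img"][140:280,190:330],None,fx=4,fy=4,interpolation=cv2.INTER_CUBIC)
cv2.imwrite("pics/s4.png",a[:,:,::-1])
E
```

```text
d [0.002, -0.075, -0.004] r [0.001, 0.005, 0.001]
d [-0.017, -0.1, 0.001] r [0.001, 0.005, 0.001]
d [-0.032, -0.13, 0.005] r [0.001, 0.005, 0.001]
d [-0.041, -0.165, 0.007] r [0.001, 0.005, 0.001]
d [-0.042, -0.203, 0.008] r [0.001, 0.005, 0.001]
d [-0.035, -0.242, 0.006] r [0.001, 0.005, 0.001]
d [-0.019, -0.281, 0.002] r [0.001, 0.005, 0.001]
d [0.006, -0.316, -0.005] r [0.001, 0.005, 0.001]
d [0.038, -0.345, -0.014] r [0.001, 0.005, 0.001]
d [0.077, -0.365, -0.025] r [0.001, 0.005, 0.001]
8.9 [ 0.5271 -0.0645  0.1618] [179.92 -19.61  -4.9 ] [  2.8  -6.9   0.9 121.7   0.8  45.6 -91.6] [-0.4  0.6  0.3] 0.0004
```

View pics/s4.png

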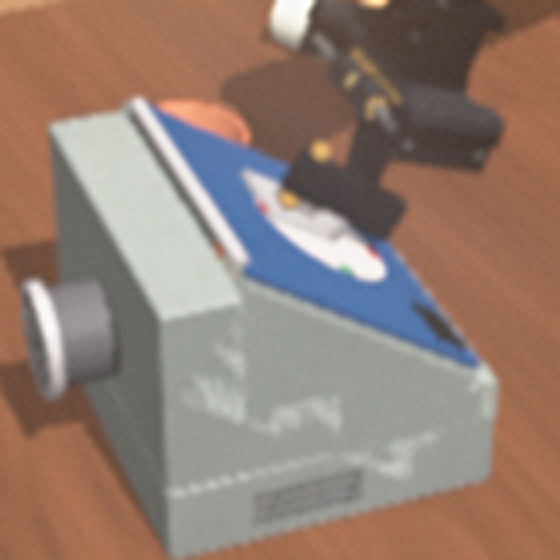

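The fingers are beside the bar's lower right side, the bar end is at about (395,205), and nothing else is touched. Next I'll sweep.

{"op": "step_arm", "data": {
  "delta_pos": [
    [0,-0.075,0],
    [-0.017,-0.1,0],
    [-0.032,-0.13,0.005],
    [-0.041,-0.165,0.007],
    [-0.042,-0.2,0.008],
    [-0.035,-0.24,0.006],
    [-0.02,-0.28,0.002],
    [0.006,-0.315,-0.005],
    [0.006,-0.315,-0.005]
  ],
  "rot": [
    [0,0,0],
    [0,0,0],
    [0,0,0],
    [0,0,0],
    [0,0,0],
    [0,0,0],
    [0,0,0],
    [0,0,0],
    [0,0,0]
  ],
  "gripper": [-1,-1,-1,-1,-1,-1,-1,-1,-1]
}}

```text
time_s: 10.07
tool_pos: [0.5331, -0.0019, 0.164]
tool_rot: [179.9, -19.7, -4.9]
force: [-0.8, 0.6, 0.7]
grip_width: 0.0006
grasp_force: 0.0
```

```bash
python3 - <<'E'
from m import *
from cell import viewer
from h import *
R=Rt(T,90)
rows([(poke(th),R) for th in (70,75,80,85,90)])
c=viewer.read_camera("scene")
a=cv2.resize(c["img"][140:280,190:330],None,fx=4,fy=4,interpolation=cv2.INTER_CUBIC)
cv2.imwrite("pics/s5.png",a[:,:,::-1])
E
```

```text
d [-0.001, -0.002, 0.004] r [0.001, 0.003, 0.001]
d [0.014, -0.017, 0.0] r [0.001, 0.003, 0.001]
d [0.031, -0.031, -0.005] r [0.001, 0.003, 0.001]
d [0.05, -0.042, -0.01] r [0.001, 0.003, 0.001]
d [0.07, -0.051, -0.015] r [0.001, 0.003, 0.001]
10.075 [ 0.5331 -0.0019  0.164 ] [179.92 -19.7   -4.91] [-1.000e-01 -6.500e+00 -4.500e+00  1.211e+02  3.900e+00  4.600e+01
 -1.018e+02] [-0.8  0.6  0.7] 0.0006
```

View pics/s5.png

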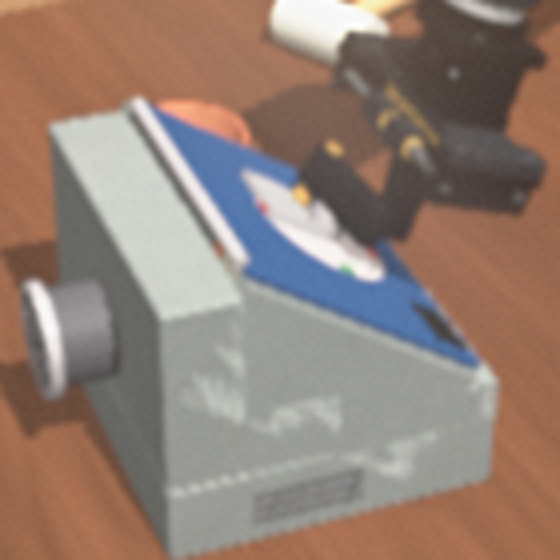

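The bar is about two thirds turned and the finger is below its left end at about (395,215). I'll continue to the stop.

{"op": "step_arm", "data": {
  "delta_pos": [
    [0.014,-0.017,0],
    [0.03,-0.03,-0.005],
    [0.04,-0.037,-0.008],
    [0.05,-0.042,-0.01],
    [0.06,-0.047,-0.013],
    [0.07,-0.05,-0.015],
    [0.07,-0.05,-0.015]
  ],
  "rot": [
    [0,0,0],
    [0,0,0],
    [0,0,0],
    [0,0,0],
    [0,0,0],
    [0,0,0],
    [0,0,0]
  ],
  "gripper": [-1,-1,-1,-1,-1,-1,-1]
}}

```text
time_s: 11.0
tool_pos: [0.5399, 0.0044, 0.1672]
tool_rot: [179.7, -18.8, -5.0]
force: [-16.7, -5.3, 2.9]
grip_width: 0.0006
grasp_force: 7.4
```

A 17 N resistance suggests the stop. I'll back off down-slope and up, then look.

{"op": "step_arm", "data": {
  "delta_pos": [
    [-0.07,0,0],
    [-0.12,0,-0.1],
    [-0.12,0,-0.25],
    [-0.07,0,-0.4],
    [0,0,-0.5],
    [0,0,-0.5]
  ],
  "rot": [
    [0,0,0],
    [0,0,0],
    [0,0,0],
    [0,0,0],
    [0,0,0],
    [0,0,0]
  ],
  "gripper": [-1,-1,-1,-1,-1,-1]
}}

```text
time_s: 11.75
tool_pos: [0.5146, 0.0108, 0.2688]
tool_rot: [180.0, -20.1, -4.9]
force: [1.5, -0.1, -0.9]
grip_width: 0.0004
grasp_force: 0.0
```

```bash
python3 - <<'E'
from m import *
from cell import viewer
from h import *
rows([])
c=viewer.read_camera("scene"); t=viewer.read_camera("top")
a=cv2.resize(c["img"][150:240,220:310],None,fx=6,fy=6,interpolation=cv2.INTER_CUBIC)
e,n=plate(35)
for X,col in [(latch(.05)-.045*v,(255,0,255)),(latch(.05)+.045*v,(255,0,255)),(latch(.055)-.034*v,(0,255,255)),(latch(.058)+.034*v,(0,255,255))]:
    p=(proj(c,X)[0]-[220,150]+.5)*6-.5; cv2.circle(a,(int(p[0]),int(p[1])),3,col,-1)
b=cv2.resize(t["img"][110:245,225:290],None,fx=4,fy=4,interpolation=cv2.INTER_CUBIC)
b=cv2.copyMakeBorder(b,0,0,0,0,0)
cv2.imwrite("pics/s6.png",np.hstack([a,b])[:,:,::-1]); print(a.shape,b.shape)
E
```

```text
11.75 [0.5146 0.0108 0.2688] [180.   -20.07  -4.89] [  -0.8  -13.6   -5.2  114.7    2.9   59.1 -102. ] [ 1.5 -0.1 -0.9] 0.0004
(540, 540, 3) (540, 260, 3)
```

View pics/s6.png

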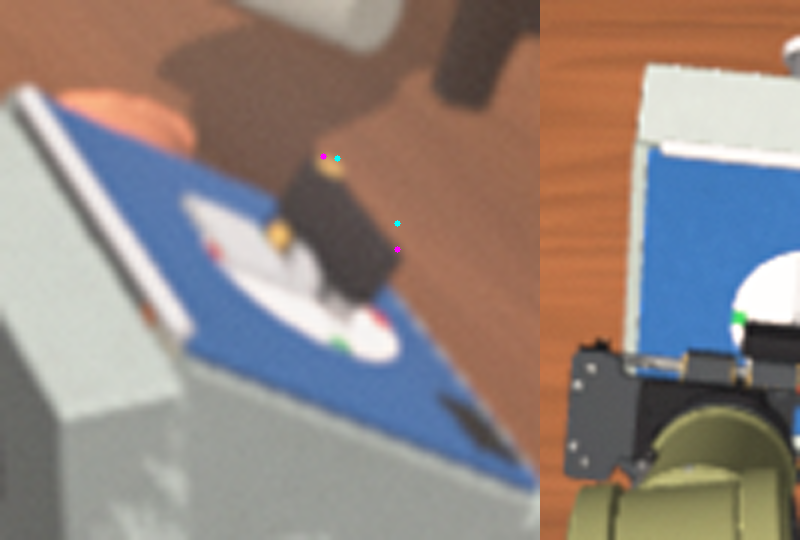

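The bar is level: its ends match the predicted locked ends at (323,156) and (397,250), and the pin head has sunk to about (333,168). I'll move the arm clear and confirm in both views.

{"op": "step_arm", "data": {
  "delta_pos": [
    [0.1,0,-0.2],
    [0.1,-0.3,-0.35],
    [0.1,-0.6,-0.35],
    [0.1,-0.9,-0.35],
    [0.1,-1,-0.35],
    [0.1,-1,-0.35]
  ],
  "rot": [
    [0,0.1,0],
    [0,-0.1,0],
    [0,-0.1,0],
    [0,-0.1,0],
    [0,-0.1,0],
    [0,-0.1,0]
  ],
  "gripper": [-1,-1,-1,-1,-1,-1]
}}

```text
time_s: 12.6
tool_pos: [0.5241, 0.2118, 0.3361]
tool_rot: [179.9, -10.9, -4.7]
force: [0.4, -0.2, 0.6]
grip_width: 0.0008
grasp_force: 0.0
```

```bash
python3 - <<'E'
from m import *
from cell import viewer
from h import *
rows([])
t=viewer.read_camera("top"); c=viewer.read_camera("scene")
e,n=plate(35)
def an(c,x0,y0,w,k):
    a=cv2.resize(c["img"][y0:y0+w,x0:x0+w],None,fx=k,fy=k,interpolation=cv2.INTER_CUBIC)
    return a
for nm,C,bx in(("top",t,(225,110,135)),("scene",c,(220,150,90))):
    hsv=cv2.cvtColor(C["img"],cv2.COLOR_RGB2HSV); m=cv2.inRange(hsv,(15,110,120),(32,255,255))
    x0,y0,w=bx; k,l,s,ce=cv2.connectedComponentsWithStats(m[y0:y0+w,x0:x0+w])
    print(nm,[(s[i,4],(ce[i]+[x0,y0]).round(1).tolist()) for i in range(1,k) if s[i,4]>3])
    for nm2,th in (("90",90),("80",80)):
        d=np.cos(np.radians(th))*e-np.sin(np.radians(th))*v
        for hh in (.053,.058): print("  pred",nm2,hh,proj(C,latch(hh)+.034*d)[0].round(1))
    print("  free edge mid",proj(C,H-.205*e+.008*n)[0].round(1))
cv2.imwrite("pics/f.png",np.hstack([an(t,255,150,80,5),an(c,250,160,80,5)])[:,:,::-1])
E
```

```text
12.6 [0.5241 0.2118 0.3361] [179.89 -10.93  -4.67] [  -2.8   -0.   -25.5   93.4    6.2   77.6 -123.9] [ 0.4 -0.2  0.6] 0.0008
top [(np.int32(5), [304.4, 191.8]), (np.int32(25), [303.7, 200.1])]
  pred 90 0.053 [303.7 200.5]
  pred 90 0.058 [303.6 201.3]
  pred 80 0.053 [303.7 198.5]
  pred 80 0.058 [303.7 199.3]
  free edge mid [289.  218.7]
scene [(np.int32(8), [274.6, 177.2]), (np.int32(8), [266.1, 188.9])]
  pred 90 0.053 [275.5 176.6]
  pred 90 0.058 [276.4 175.2]
  pred 80 0.053 [274. 176.]
  pred 80 0.058 [274.9 174.5]
  free edge mid [293.1 207.4]
```

View pics/f.png

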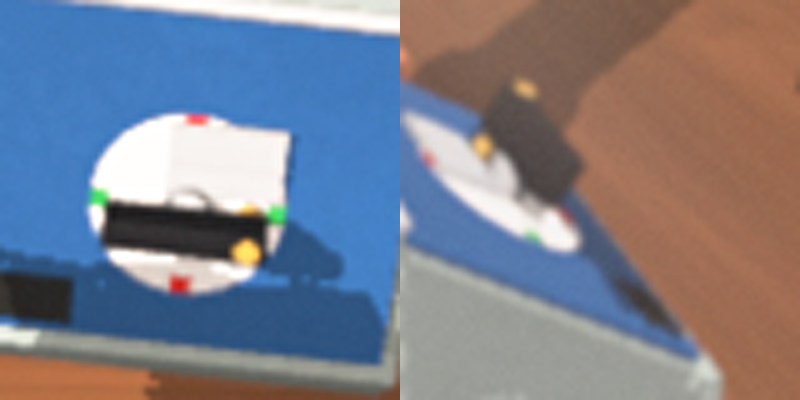

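The bar lines up with the green marks. The pin head sits within 1 px of its predicted dropped position in both views, the hatch is flush, and the arm is clear.

```bash
python3 -c "
from cell import env
print(env.sign_off())"
```

```text
the job is handed in; nothing more can be done
None
```

I pushed the hatch shut and turned the wing latch to its locked stop. In both camera views its brass pin looks dropped into the detent. The arm was clear of everything, the hammer, bowl and block were not approached, and I handed the job in after about 12.6 s; the sign-off gave no verdict.

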